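# Find the stamped sample crate and push it to dispatch

### The arm

A 6-joint arm with a two-finger parallel gripper is mounted at the origin on the work surface. World frame = base frame: x ahead of the robot, y to its left, z up, the work surface at z = 0. Lengths are in m, angles in rad, forces in N, time in s.
With the tool pointing down it reaches from about 0.275 to 1 m from the base axis. Payload 8.4 kg.
Tool frame: the origin (TCP) lies midway between the tips of the shut fingers; the grasp point (between the pads) lies robot.grasp_offset behind it (robot.grasp_offset is the distance from the TCP to the grasp point, in m); z points along the fingers, y is the line along which they close (so a half turn about z gives the same grasp; the last joint's range is limited). The gripper opens to 85 mm and grips with 20 to 120 N. Pads are 22 mm wide; open, the fingers measure 114 mm over their backs; the gripper's body (76 mm by 85 mm) begins 54 mm behind the grasp point. The pads swing forward as they close: fully open they stand 13 mm farther back than shut.
Start: joints at [-1.224, 0.353, 1.633, -0, 1.155, -0.002], TCP at [0.214, -0.587, 0.231] pointing down, gripper open.
Joint ranges: [-2.63, 2.63], [-0.92, 2.1], [0.06, 2.66], [-1.3, 4.44], [0, 2.69], [-3.02, 3.02]. Speed limits (rad/s): [2.22, 2.22, 2.79, 3.14, 3.14, 3.14].

### API

Orientations are given as a unit quaternion [x, y, z, w].
In Python, from workcell import robot gives the robot as it stands.
- The arm moves only by the tool drive_tool, never from a script. Its argument "steps" is a list of rows, each a list of 7 numbers: the turn, a rotation vector about the tool's x, y, z normalised to -1 to 1, where 1 is 30 degrees, then the shift along the tool's x, y, z normalised to -1 to 1, where 1 is 12 cm, then the gripper's target within -1 to 1 (fully open at 1, half-way at 0, shut at -1). A call has 1 to 5 rows; each row shifts and turns the commanded pose from where the row before left it, along the tool's axes as they then stand; what a row does not reach is not made up. A row lasts 1/12 s, in which the tool goes at most 41.7 mm and 7.16 degrees, less where a joint would pass 70% of its speed; a pose out of reach is approached as far as the arm can. A call with a number of a shift or a turn outside -1 to 1 is refused whole. A call with a gripper value outside its range is refused whole. The fingers move at their own pace and stop on an object; "squeeze" is the grip in N (left out, the last holds). Time passes only in rows, so rows that do not move let the fingers close. It gives the time, the measured TCP pose, the force, the opening and the grip force at its end, in the units of the state.
- robot.state(): the state, without advancing time (a new reading comes with each control period).
- robot.grab_frame(name): name is "scene" or "top"; returns the picture (480x640x3 uint8, red, green, blue); there is no depth.
- robot.camera_info(name): a dict with "fovy" (degrees; the focal length in pixels is half the picture's height over the tangent of half this angle, whatever the lens; pixels are square), "cx", "cy" (the principal point, pixels), "extrinsics" (4x4, takes a point from world to camera coordinates). Camera axes: x right, y up, looking along -z (the intrinsics and any distortion apply to the point x, -y, -z); pixel columns grow to the right and rows downward; lengths in m; the calibration is good to about 2 mm. A picture is of the moment at which its call begins. camera_info takes no time and is no camera call.
- robot.sign_off(): hands the job in; it is judged then, once.
Trained networks look in the newest picture that a camera, given by its name, has taken for a name from the list of things; names that differ only in an ending like _2 or _b are one class to them, and where a whole thing is asked for, a point or a joint stands for the part that bears it (a point fixed in the world has none). Each returns a list of dicts, best first, with "conf" (0 to 1); they miss things now and then, are a little off and sometimes report something else, mostly with a low value. They report only what shows in the picture. A call takes as long as a camera call. They do not tell look-alikes from the thing itself.
- robot.recognise(thing, camera): "extent" ([centre column, centre row, width, height] in pixels, round what is visible of it).
- robot.pinpoint(thing, camera): "position" ([column, row] in pixels: a listed point, or the origin of a listed thing).
The state is a dict: "time": time; "qpos": joint angles; "joint_vel": joint speeds; "tau": joint torques, N m; "ee_pos": TCP position; "eef_rot": TCP orientation; "ft_force": force on the tool from outside, world axes, zero at the start; "wrist_torque": the same for the moment, N m; "opening": finger opening in m; "finger_force": force on a finger pad.
Only numpy, scipy, OpenCV 4.12 (cv2) and the standard library are available. Lean on these libraries where they do the work, as an engineer would, in place of code of your own. Each camera call takes 0.05 s, during which the arm holds its last target. There are 200 camera calls.

### The job

Two empty sample crates stand on the bench and one of them has a stamp on its underside. With the fingertips, tip first both crates over towards the robot so that they lie on their near sides and show their undersides, then push the stamped crate, lying as it is, sideways until it lies squarely between the two tape lines of the dispatch lane. Leave the other crate lying outside the lane, do not lift or carry either crate, and leave everything else on the bench alone.

Things in the scene. Friction and masses are not known exactly. Their poses are not given: they have to be found in the camera images.
- crate_1: empty white plastic crate, open on top, 70 mm deep (own x), 120 mm wide (own y), 100 mm high, walls 4 mm, six cells inside, 0.25 kg give or take 30 %. It starts upright on the left or right of the lane, turned up to 0.3 rad. Origin: centre of its underside; own z to the open top, own x away from the robot. Tipped towards the robot: own x up, underside faces away from the robot, origin 35 mm up
- crate_2: the other crate, alike in all but the stamp (see crate_1 for size and axes), on the other side of the lane. Pushed near its top edge a crate tips and hardly slides; past about 40 degrees it falls onto its side by itself. Lying, it is 70 mm high, 100 mm long, with the open top towards the robot; its centre of mass is about 45 mm from the underside
- crate_1_mouth (a point): centre of the open top of crate_1, 100 mm from its origin along its own z
- crate_2_mouth (a point): centre of the open top of crate_2, 100 mm from its origin along its own z
- stamp (a point): centre of the stamp, a black inked ring 56 mm across with a bar through it, in the middle of the underside of one crate (the origin of that crate); it can be seen only once that crate has been tipped
- lane: dispatch lane: two flat dark tape lines 12 mm wide and 400 mm long, 180 mm apart between inner edges, a cross line at the robot's end; beyond them a fixed roller conveyor, 240 mm wide, 55 mm high, from 270 mm past the origin. Origin: on the bench midway between the lines, half-way along (lines from -200 to 200 mm in own x); own x along the lane away from the robot, own y to the left
- amber_bottle: amber glass bottle, 52 mm across, 105 mm tall, standing to the left of the left crate; a bystander, loose. Origin: centre of its underside
- white_jar: white jar with a red cap, 52 mm across, 70 mm tall, standing to the right of the right crate; a bystander, loose. Origin: centre of its underside
- small_vial: glass vial, 26 mm across, 45 mm tall, standing just beyond and inward of the left crate; a bystander, loose. Origin: centre of its underside
- small_jar: small white jar, 34 mm across, 45 mm tall, standing just beyond and inward of the right crate; a bystander, loose. Origin: centre of its underside
- beaker: open glass beaker, 64 mm across, 80 mm tall, standing at the far end of the lane, just before the conveyor; a bystander, loose. Origin: centre of its underside
- tip_box: closed blue box, 80 x 120 x 50 mm, in front of the right crate, nearer the robot; a bystander, loose. Origin: centre of its underside
- spatula: flat steel spatula, 155 mm long, 6 mm thick, lying in front of the left crate, nearer the robot; a bystander, loose. Origin: centre of its underside
There are look-alikes about, which are no part of the job. Leave any orange look-alike of the crate_1 alone. Leave any turquoise look-alike of the crate_2 alone.

How it is judged:
On the way:
1. both crates lie on their near sides, still outside the lane (angle between each of crate_1, crate_2's own x axis and vertical below 0.2 rad and (y of crate_1 in the frame of lane above 0.13 m or y of crate_1 in the frame of lane below -0.13 m) and (y of crate_2 in the frame of lane above 0.13 m or y of crate_2 in the frame of lane below -0.13 m)), for 0.2 s.
At the end, for the whole second after the job is handed in: Both crates lie at rest on their near sides (own x within 0.2 rad of vertical). The stamped crate's underside centre and open-top centre are both within 34 mm of the lane's centre line and between the ends of the lines. The other crate's underside centre is more than 130 mm from the centre line (angle between each of crate_1, crate_2's own x axis and vertical below 0.2 rad and y of crate_1 in the frame of lane between -0.034 and 0.034 m and y of crate_1_mouth in the frame of lane between -0.034 and 0.034 m and x of crate_1 in the frame of lane below 0.2 m and x of crate_1_mouth in the frame of lane above -0.2 m and height (world z) of each of crate_1, crate_2 below 0.045 m and (y of crate_2 in the frame of lane above 0.13 m or y of crate_2 in the frame of lane below -0.13 m) and linear speed of each of crate_1, crate_2 below 0.02 m/s); the robot touches nothing.
It fails at once if a crate is lifted or carried off the bench, or turned upside down ((height (world z) of crate_1 above 0.065 m or (angle between crate_1's own z axis and vertical below 0.15 rad and height (world z) of crate_1 above 0.015 m) or (angle between crate_1's own x axis and vertical below 0.15 rad and height (world z) of crate_1 above 0.05 m)) or (height (world z) of crate_2 above 0.065 m or (angle between crate_2's own z axis and vertical below 0.15 rad and height (world z) of crate_2 above 0.015 m) or (angle between crate_2's own x axis and vertical below 0.15 rad and height (world z) of crate_2 above 0.05 m))).
It fails at once if the unstamped crate is pushed into the lane (y of crate_2 in the frame of lane between -0.12 and 0.12 m).
It fails at once if the stamped crate enters the lane while a crate has not been tipped (y of crate_1 in the frame of lane between -0.12 and 0.12 m and angle between any of crate_1, crate_2's own x axis and vertical above 0.6 rad).
It fails at once if a bystander is moved more than 25 mm or knocked over (distance of any of amber_bottle, white_jar, small_vial, small_jar, beaker, tip_box, spatula from where it was at the start of the episode above 0.025 m or angle between any of amber_bottle, white_jar, small_vial, small_jar, beaker's own z axis and vertical above 0.5 rad).
It also fails if it takes over 64 s, if anything falls off the work surface, if the arm or the gripper's body presses on something with over 40 N, if the wrist force passes 120 N, or if a joint passes its speed limit or range.

## Working session

There is one attempt and no reset: what is moved stays moved. The work goes in short steps, Python scripts to look and compute and a tool call to move; the robot and the scene stay as the last step left them, time stands still between calls to the robot, and variables do not carry over. Pictures are saved under pics/ and viewed, at most 10 in all, crops included, and the job is handed in when it is done.

Besides the shell and the picture viewer there is one more tool, called after "Emit:" as name(argument=value, ...) on one line, values as JSON. drive_tool: Moves the arm, as the interface text tells. Its arguments: {"type":"object","properties":{"steps":{"type":"array"},"squeeze":{"type":"number"}},"required":["steps"]}

```bash
mkdir -p pics; cat > h.py <<'E'
import numpy as np, cv2
from workcell import robot
def cam(n):
    c=robot.camera_info(n); f=240/np.tan(np.radians(c['fovy'])/2); return c,f,np.array(c['extrinsics'])
def ray(n,u,v,z=0.):
    c,f,E=cam(n); d=np.array([(u-c['cx'])/f,-(v-c['cy'])/f,-1]); R=E[:3,:3];o=-R.T@E[:3,3]; d=R.T@d
    return (o+d*(z-o[2])/d[2]).round(4)
def proj(n,p):
    c,f,E=cam(n); q=E[:3,:3]@np.array(p)+E[:3,3]; return np.array([c['cx']+f*q[0]/-q[2], c['cy']-f*q[1]/-q[2]]).round(1)
def snap(n,name):
    im=robot.grab_frame(n); cv2.imwrite(f'pics/{name}.png',im[:,:,::-1]); return im
E
python3 - <<'E'
from h import *
snap('scene','s0');snap('top','t0')
for n in('scene','top'): print(robot.camera_info(n))
for t in ['crate_1','crate_1_mouth','lane','amber_bottle','white_jar','small_vial','small_jar','beaker','tip_box','spatula']:
    for n in ('top','scene'):
        print(t,n,[(np.round(d['position']).tolist(),round(d['conf'],2),ray(n,*d['position'],0.1 if 'mouth' in t else 0)[:2].tolist()) for d in robot.pinpoint(t,n)])
print(robot.state())
E
```

```text
{'fovy': 49.79634007718553, 'cx': 317.892561926947, 'cy': 239.86080342430077, 'extrinsics': array([[-0.51774926,  0.85543862, -0.0126675 ,  0.27463752],
       [-0.53560812, -0.31255676,  0.78449488,  0.2372534 ],
       [ 0.6671279 ,  0.41295646,  0.6200059 , -1.6775423 ],
       [ 0.        ,  0.        ,  0.        ,  1.        ]])}
{'fovy': 45.46200059189893, 'cx': 326.66894700755057, 'cy': 234.65478922006284, 'extrinsics': array([[ 0.06113994, -0.9981276 , -0.00179149, -0.00575966],
       [ 0.97540777,  0.05936727,  0.21226211, -0.55079034],
       [-0.21175832, -0.01472513,  0.97721113, -1.20181223],
       [ 0.        ,  0.        ,  0.        ,  1.        ]])}
crate_1 top [([226.0, 228.0], 0.79, [0.5645, 0.2617]), ([467.0, 152.0], 0.73, [0.7829, -0.2922]), ([424.0, 240.0], 0.7, [0.5627, -0.1947]), ([202.0, 139.0], 0.69, [0.7793, 0.3399])]
crate_1 scene [([245.0, 243.0], 0.85, [0.5739, -0.1994]), ([409.0, 388.0], 0.84, [0.7758, 0.3579]), ([413.0, 306.0], 0.74, [0.5661, 0.2758]), ([166.0, 276.0], 0.68, [0.7766, -0.2897])]
crate_1_mouth top [([432.0, 231.0], 0.7, [0.5627, -0.19
[... 1266 characters left out ...]
, -0.1987])]
{'time': 1.1, 'qpos': array([-1.22440843e+00,  3.52971489e-01,  1.63336509e+00,  1.05844980e-06,
        1.15516271e+00, -2.37909173e-03]), 'joint_vel': array([-0.00019919, -0.00086243, -0.0007893 ,  0.001439  , -0.00115583,
        0.00026782]), 'tau': array([-3.61170925e-03, -6.05191469e+01, -3.42439771e+01, -1.62440519e-04,
        1.09834833e-03, -6.33117025e-06]), 'ee_pos': array([ 0.21361244, -0.5874026 ,  0.23131375]), 'eef_rot': array([9.84833727e-01, 1.73500803e-01, 8.46724636e-06, 4.59116500e-05]), 'ft_force': array([0.02255517, 0.37446961, 0.68363474]), 'wrist_torque': array([ 0.01544439, -0.02708607,  0.01014178]), 'finger_force': 0.0, 'opening': 0.08549675040124875}
```

```bash
ls
```

```text
h.py
pics
```

View pics/t0.png

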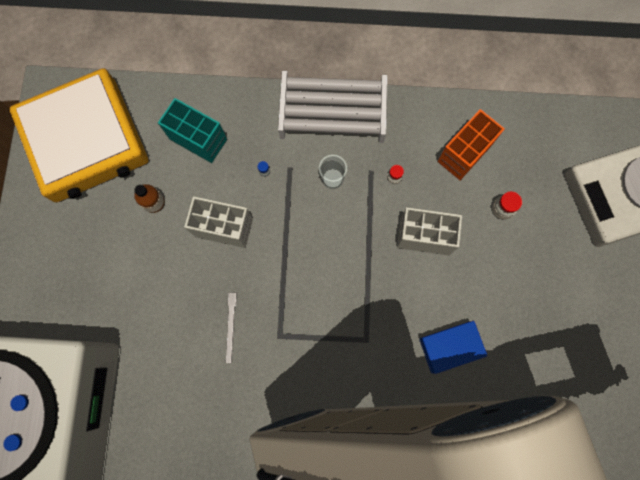

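View pics/s0.png

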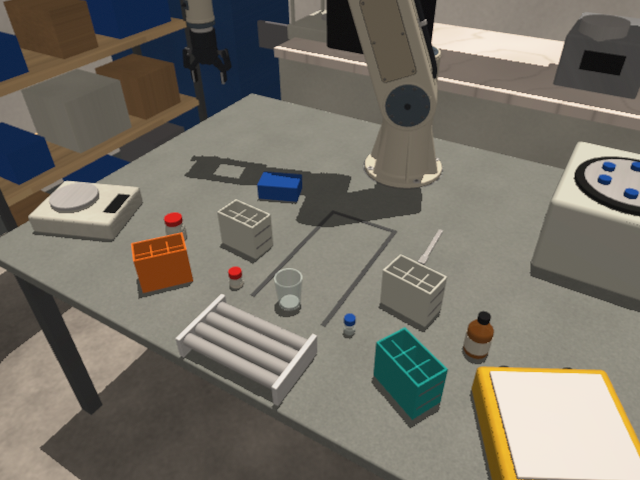

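The top view shows the white crates at (218,221) and (430,230). The things that could be mistaken for them are the turquoise crate at (193,130) and the orange one at (470,143). By the description I choose the two white ones. The lane runs between about (285,335)/(366,338) and (290,170)/(371,172), with the beaker at its far end. Next is a close crop to check the choice and measure the rims.

```bash
python3 - <<'E'
from h import *
im=cv2.imread('pics/t0.png')
a=im[180:260,170:260];b=im[190:270,385:475]
cv2.imwrite('pics/c0.png',cv2.resize(np.hstack([a,b]),None,fx=4.4,fy=4.4,interpolation=cv2.INTER_CUBIC))
hsv=cv2.cvtColor(im,cv2.COLOR_BGR2HSV)
# lane lines: dark minima per row
g=cv2.GaussianBlur(cv2.cvtColor(im,cv2.COLOR_BGR2GRAY),(3,3),0).astype(float)
L=[];R=[]
for v in range(195,290,5):
    def mn(lo,hi):
        s=g[v,lo:hi]; w=np.clip(np.median(s)-8-s,0,None); return lo+(w*np.arange(hi-lo)).sum()/w.sum() if w.sum()>20 else None
    l=mn(274,300);r=mn(356,386)
    if l:L.append(ray('top',l,v)[:2])
    if r:R.append(ray('top',r,v)[:2])
for P in(L,R):
    P=np.array(P);k=np.polyfit(P[:,0],P[:,1],1);print(k,np.abs(np.polyval(k,P[:,0])-P[:,1]).max(),len(P))
for c in range(300,350,12):
    s=g[325:350,c];w=np.clip(np.median(s)-6-s,0,None);v=325+(w*np.arange(25)).sum()/max(w.sum(),1e-6);print('cross',ray('top',c,v)[:2])
E
```

```text
[0.01837807 0.11307424] 0.0008378661033997814 19
[ 0.01877342 -0.0791286 ] 0.0009561045187258532 19
cross [0.328  0.0737]
cross [0.3185 0.0463]
cross [0.3268 0.0202]
cross [ 0.3291 -0.0064]
cross [ 0.3296 -0.033 ]
```

View pics/c0.png

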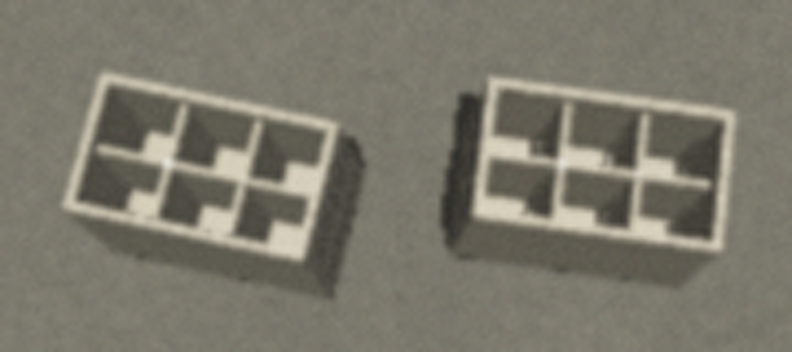

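The crop confirms two white six-cell crates with their rims clear. I'll compute their poses from the rim corners.

```bash
python3 - <<'E'
from h import *
S={'left':([(103,72),(338,122),(303,262),(65,208)],170,180,0),'right':([(490,77),(736,112),(718,250),(473,215)],385,190,396)}
for n,(c,ox,oy,s) in S.items():
    P=np.array([ray('top',(u-s)/4.4+ox,v/4.4+oy,0.1)[:2] for u,v in c])
    w=(P[0]+P[3]-P[1]-P[2])/2; d=(P[0]+P[1]-P[2]-P[3])/2
    print(n,P.tolist(),'c',P.mean(0).round(4),np.linalg.norm(w),np.linalg.norm(d),'yaw y',np.arctan2(-w[0],w[1]),'x',np.arctan2(d[1],d[0]))
for t in [('small_vial','top',269,170,),('small_jar','top',391,178)]: print(t)
from scipy.spatial.transform import Rotation as R
print(R.from_quat(robot.state()['eef_rot']).as_matrix().round(3), robot.grasp_offset)
E
```

```text
left [[0.6083, 0.3197], [0.59, 0.2022], [0.5193, 0.2128], [0.539, 0.3306]] c [0.5642 0.2663] 0.11917433658300768 0.07082063611688327 yaw y -0.16011354270044995 x -0.1523809440753536
right [[0.6113, -0.1401], [0.6009, -0.2602], [0.5319, -0.2524], [0.5419, -0.1341]] c [ 0.5715 -0.1967] 0.11963561342677188 0.06954315207121396 yaw y -0.08536252491697972 x -0.09938248852701735
('small_vial', 'top', 269, 170)
('small_jar', 'top', 391, 178)
[[ 0.94   0.342  0.   ]
 [ 0.342 -0.94  -0.   ]
 [ 0.     0.    -1.   ]] 0.0187
```

```bash
cat >> h.py <<'E'
from scipy.spatial.transform import Rotation as Ro
def go(x,y,z,n=None):
    s=robot.state(); R=Ro.from_quat(s['eef_rot']).as_matrix(); d=R.T@(np.array([x,y,z])-s['ee_pos'])
    n=n or int(np.ceil(np.linalg.norm(d)/0.04)); print('t',round(s['time'],2),'pos',s['ee_pos'].round(4),'yaw',np.degrees(np.arctan2(R[1,0],R[0,0])).round(1),'n',n,'row',(d/0.12/n).round(3))
E
python3 -c "
from h import *
for u,v in [(232,293),(229,362),(421,338),(474,320),(486,355),(435,372)]: print(ray('top',u,v,0.05 if u>300 else 0.006))"
```

```text
[0.4148 0.2327 0.006 ]
[0.2637 0.2248 0.006 ]
[ 0.3391 -0.1867  0.05  ]
[ 0.3842 -0.2992  0.05  ]
[ 0.3121 -0.3251  0.05  ]
[ 0.2704 -0.218   0.05  ]
```

Emit:
drive_tool(steps=[[0,0,0.21,0,0,0,0],[0,0,0.21,0,0,0,0],[0,0,0.21,0,0,0,0],[0,0,0.21,0,0,0,0],[0,0,0,0,0,0,0]])

```text
time: 1.52
ee_pos: [0.2136, -0.5874, 0.2313]
eef_rot: [0.999, -0.048, 0.0, 0.0]
ft_force: [-0.5, -1.1, 0.0]
opening: 0.0428
finger_force: 0.0
```

```bash
python3 -c "
from h import *
go(0.642,-0.2035,0.231)"
```

```text
t 1.52 pos [ 0.2136 -0.5874  0.2313] yaw -5.5 n 15 row [ 0.216 -0.235  0.   ]
```

Emit:
drive_tool(steps=[[0,0,0,0.216,-0.235,0,0],[0,0,0,0.216,-0.235,0,0],[0,0,0,0.216,-0.235,0,0],[0,0,0,0.216,-0.235,0,0],[0,0,0,0.216,-0.235,0,0]])

```text
time: 1.93
ee_pos: [0.3565, -0.4575, 0.2314]
eef_rot: [0.999, -0.044, 0.0, 0.0]
ft_force: [0.8, -0.8, -1.3]
opening: 0.0433
finger_force: 0.0
```

Emit:
drive_tool(steps=[[0,0,0,0.216,-0.235,0,0],[0,0,0,0.216,-0.235,0,0],[0,0,0,0.216,-0.235,0,0],[0,0,0,0.216,-0.235,0,0],[0,0,0,0.216,-0.235,0,0]])

```text
time: 2.35
ee_pos: [0.4986, -0.3286, 0.2315]
eef_rot: [0.999, -0.043, 0.0, 0.0]
ft_force: [0.4, -0.7, -0.1]
opening: 0.0428
finger_force: 0.0
```

Emit:
drive_tool(steps=[[0,0,0,0.216,-0.235,0,0],[0,0,0,0.216,-0.235,0,0],[0,0,0,0.216,-0.235,0,0],[0,0,0,0.216,-0.235,0,0],[0,0,0,0.216,-0.235,0,0]])

```text
time: 2.77
ee_pos: [0.6405, -0.1999, 0.2314]
eef_rot: [0.999, -0.043, 0.0, 0.0]
ft_force: [0.8, -1.5, 1.3]
opening: 0.0427
finger_force: 0.0
```

```bash
python3 -c "
from h import *
go(0.642,-0.2035,0.08)"
```

```text
t 2.77 pos [ 0.6405 -0.1999  0.2314] yaw -5.0 n 4 row [0.004 0.007 0.315]
```

Emit:
drive_tool(steps=[[0,0,0,0,0,0.315,0],[0,0,0,0,0,0.315,0],[0,0,0,0,0,0.315,0],[0,0,0,0,0,0.315,0],[0,0,0,0,0,0,0]])

```text
time: 3.18
ee_pos: [0.6343, -0.1997, 0.0725]
eef_rot: [0.999, -0.044, -0.006, -0.002]
ft_force: [-2.6, 0.0, -1.1]
opening: 0.0425
finger_force: 0.0
```

Emit:
drive_tool(steps=[[0,0,0,-0.08,0,0,0],[0,0,0,-0.08,0,0,0],[0,0,0,-0.08,0,0,0],[0,0,0,-0.08,0,0,0],[0,0,0,-0.08,0,0,0]])

```text
time: 3.6
ee_pos: [0.5921, -0.1977, 0.0828]
eef_rot: [0.999, -0.045, 0.002, 0.001]
ft_force: [2.0, -0.5, 3.0]
opening: 0.0423
finger_force: 1.6
```

```bash
python3 -c "
from h import *
snap('top','t1');snap('scene','s1')
a=cv2.imread('pics/t1.png')[170:310,360:530];b=cv2.imread('pics/s1.png')[160:300,160:330]
cv2.imwrite('pics/c1.png',cv2.resize(np.hstack([a,b]),None,fx=2.3,fy=2.3))"
```

```text
(no output)
```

View pics/c1.png

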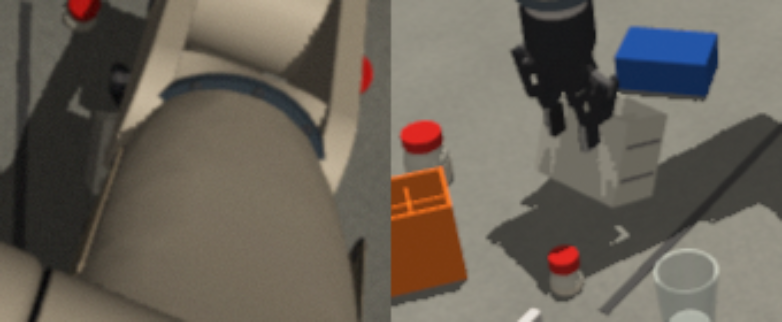

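The crop shows the right crate tilting towards the robot, with the fingertips on its far wall. I'll keep pushing.

Emit:
drive_tool(steps=[[0,0,0,-0.06,0,0,0],[0,0,0,-0.06,0,0,0],[0,0,0,-0.06,0,0,0],[0,0,0,-0.06,0,0,0],[0,0,0,-0.06,0,0,0]])

```text
time: 4.12
ee_pos: [0.5539, -0.1934, 0.0795]
eef_rot: [0.999, -0.045, -0.001, -0.0]
ft_force: [-0.3, -0.4, 0.2]
opening: 0.0424
finger_force: 0.0
```

Emit:
drive_tool(steps=[[0,0,0,-0.04,0,0,0],[0,0,0,0,0,0,0],[0,0,0,0,0,0,0],[0,0,0,0,0,0,0]])

```text
time: 4.45
ee_pos: [0.5509, -0.1934, 0.08]
eef_rot: [0.999, -0.046, -0.0, -0.0]
ft_force: [0.8, 0.5, 0.8]
opening: 0.0427
finger_force: 0.0
```

```bash
python3 -c "
from h import *
snap('scene','s2')
b=cv2.imread('pics/s2.png')[130:310,130:330]
cv2.imwrite('pics/c2.png',cv2.resize(b,None,fx=2.5,fy=2.5))"
```

```text
(no output)
```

View pics/c2.png

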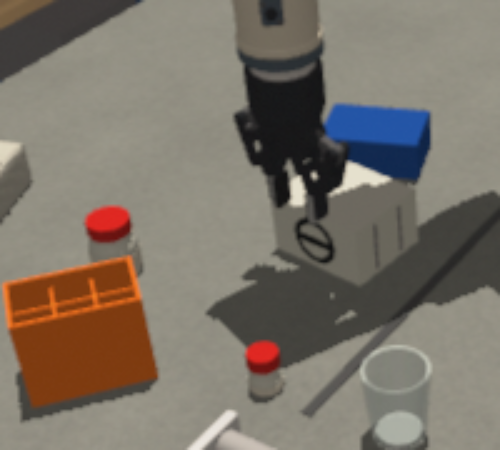

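The right crate lies on its near side and shows the stamp, at about (315,240) in the crop. So the right crate is the stamped one. Next I raise the tool and go to the near side of the left crate. The spatula is too close for tipping it where it stands, so I'll first nudge that crate 30 mm away from the robot.

Emit:
drive_tool(steps=[[0,0,0,0.08,0,-0.3,0],[0,0,0.13,0.0,0,-0.3,0],[0,0,0,0,0,-0.3,0],[0,0,0,0,0,-0.25,0],[0,0,0,0,0,0,0]])

```text
time: 4.92
ee_pos: [0.564, -0.1954, 0.2247]
eef_rot: [0.997, -0.079, 0.005, 0.001]
ft_force: [0.8, -0.2, 0.6]
opening: 0.043
finger_force: 0.0
```

```bash
python3 -c "
from h import *
go(0.483,0.279,0.215,15)"
```

```text
t 4.92 pos [ 0.564  -0.1954  0.2247] yaw -9.1 n 15 row [-0.086 -0.253  0.004]
```

Emit:
drive_tool(steps=[[0,0,0,-0.086,-0.253,0,0],[0,0,0,-0.086,-0.253,0,0],[0,0,0,-0.086,-0.253,0,0],[0,0,0,-0.086,-0.253,0,0],[0,0,0,-0.086,-0.253,0,0]])

```text
time: 5.33
ee_pos: [0.5331, -0.0349, 0.2177]
eef_rot: [0.997, -0.08, -0.0, -0.0]
ft_force: [0.1, 0.3, 0.1]
opening: 0.043
finger_force: 0.0
```

Emit:
drive_tool(steps=[[0,0,0,-0.086,-0.253,0,0],[0,0,0,-0.086,-0.253,0,0],[0,0,0,-0.086,-0.253,0,0],[0,0,0,-0.086,-0.253,0,0],[0,0,0,-0.086,-0.253,0,0]])

```text
time: 5.75
ee_pos: [0.5062, 0.1234, 0.2178]
eef_rot: [0.997, -0.079, -0.0, 0.0]
ft_force: [1.0, 0.6, -0.3]
opening: 0.0428
finger_force: 0.0
```

Emit:
drive_tool(steps=[[0,0,0,-0.086,-0.253,0,0],[0,0,0,-0.086,-0.253,0,0],[0,0,0,-0.086,-0.253,0,0],[0,0,0,-0.086,-0.253,0,0],[0,0,0,-0.086,-0.253,0,0]])

```text
time: 6.17
ee_pos: [0.4792, 0.2816, 0.2177]
eef_rot: [0.997, -0.079, -0.0, 0.0]
ft_force: [-0.0, 0.1, 0.4]
opening: 0.0427
finger_force: 0.0
```

```bash
python3 -c "
from h import *
go(0.483,0.279,0.042)"
```

```text
t 6.17 pos [0.4792 0.2816 0.2177] yaw -9.1 n 5 row [0.007 0.003 0.293]
```

Emit:
drive_tool(steps=[[0,0,0,0,0,0.29,0],[0,0,0,0,0,0.29,0],[0,0,0,0,0,0.29,0],[0,0,0,0,0,0.29,0],[0,0,0,0,0,0.29,0]])

```text
time: 6.58
ee_pos: [0.4795, 0.2802, 0.0423]
eef_rot: [0.997, -0.079, 0.0, -0.0]
ft_force: [0.5, -0.1, 0.6]
opening: 0.043
finger_force: 0.0
```

Emit:
drive_tool(steps=[[0,0,0,0.08,0,0,0],[0,0,0,0.08,0,0,0],[0,0,0,0.08,0,0,0],[0,0,0,0.06,0,0,0],[0,0,0,0.06,0,0,0]])

```text
time: 7.0
ee_pos: [0.5248, 0.2735, 0.0464]
eef_rot: [0.997, -0.08, 0.001, -0.001]
ft_force: [-0.7, 0.7, 0.2]
opening: 0.0424
finger_force: 0.1
```

Emit:
drive_tool(steps=[[0,0,0,0.06,0,0,0],[0,0,0,0.06,0,0,0],[0,0,0,0.06,0,0,0],[0,0,0,0.03,0,0,0],[0,0,0,0,0,0,0]])

```text
time: 7.42
ee_pos: [0.5483, 0.269, 0.0443]
eef_rot: [0.997, -0.08, 0.0, -0.0]
ft_force: [-1.6, -0.4, 0.0]
opening: 0.0426
finger_force: 0.0
```

```bash
python3 -c "
from h import *
go(0.53,0.27,0.042)"
```

```text
t 7.42 pos [0.5483 0.269  0.0443] yaw -9.1 n 1 row [-0.152  0.016  0.019]
```

Emit:
drive_tool(steps=[[0,0,0,-0.2,0,0,0],[0,0,0,0,0,-0.3,0],[0,0,0,0,0,-0.34,0],[0,0,0,0,0,-0.34,0],[0,0,0,0,0,-0.34,0]])

```text
time: 7.83
ee_pos: [0.5229, 0.2727, 0.2041]
eef_rot: [0.997, -0.079, -0.0, 0.0]
ft_force: [-0.0, 0.3, -0.9]
opening: 0.043
finger_force: 0.0
```

```bash
python3 - <<'E'
from h import *
im=robot.grab_frame('scene')
for t in['crate_1','crate_1_mouth']:
  print(t,[(np.round(d['position']).tolist(),round(d['conf'],2),ray('scene',*d['position'],0.1 if 'mouth' in t else 0)[:2].tolist()) for d in robot.pinpoint(t,'scene')])
b=im[220:340,350:480,::-1]
cv2.imwrite('pics/c3.png',cv2.resize(b,None,fx=4,fy=4,interpolation=cv2.INTER_CUBIC))
go(0.66,0.25,0.21)
E
```

```text
crate_1 [([250.0, 226.0], 0.78, [0.5054, -0.2348]), ([403.0, 313.0], 0.77, [0.5969, 0.2655]), ([406.0, 388.0], 0.7, [0.7799, 0.3525]), ([165.0, 278.0], 0.63, [0.7842, -0.2853])]
crate_1_mouth [([279.0, 208.0], 0.97, [0.5089, -0.1281]), ([159.0, 245.0], 0.87, [0.7779, -0.2843])]
t 7.98 pos [0.5255 0.274  0.2063] yaw -9.1 n 4 row [ 0.285  0.005 -0.006]
```

View pics/c3.png

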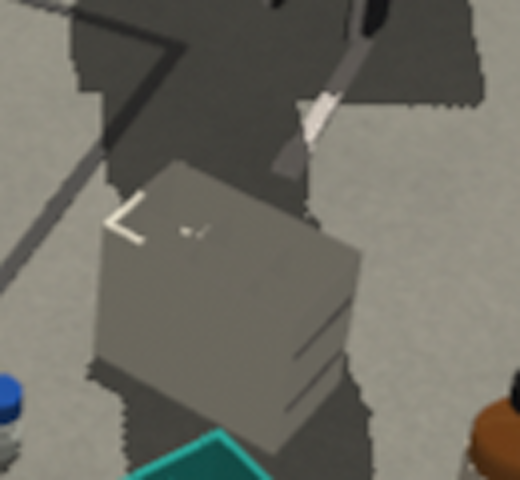

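The left crate is upright about 30 mm farther on, in the arm's shadow, and the spatula is clear of it. Now I go behind it and tip it.

Emit:
drive_tool(steps=[[0,0,0,0.295,0.005,0,0],[0,0,0,0.295,0.005,0,0],[0,0,0,0.295,0.005,0,0],[0,0,0,0.295,0.005,0,0],[0,0,0,0,0,0,0]])

```text
time: 8.4
ee_pos: [0.6676, 0.2463, 0.2003]
eef_rot: [0.997, -0.08, 0.001, 0.0]
ft_force: [-1.7, -0.4, -0.2]
opening: 0.0427
finger_force: 0.0
```

Emit:
drive_tool(steps=[[0,0,0,0,0,0.26,0],[0,0,0,0,0,0.26,0],[0,0,0,0,0,0.26,0],[0,0,0,0,0,0.25,0],[0,0,0,0,0,0,0]])

```text
time: 8.82
ee_pos: [0.6577, 0.2462, 0.0707]
eef_rot: [0.997, -0.079, -0.006, 0.003]
ft_force: [-1.3, -0.7, -1.3]
opening: 0.0429
finger_force: 0.0
```

Emit:
drive_tool(steps=[[0,0,0,-0.08,0,0,0],[0,0,0,-0.08,0,0,0],[0,0,0,-0.08,0,0,0],[0,0,0,-0.07,0,0,0],[0,0,0,-0.07,0,0,0]])

```text
time: 9.23
ee_pos: [0.6183, 0.2561, 0.0812]
eef_rot: [0.997, -0.079, 0.002, -0.001]
ft_force: [1.9, -0.1, 3.1]
opening: 0.0429
finger_force: 1.3
```

Emit:
drive_tool(steps=[[0,0,0,-0.06,0,0,0],[0,0,0,-0.06,0,0,0],[0,0,0,-0.06,0,0,0],[0,0,0,-0.06,0,0,0],[0,0,0,-0.06,0,0,0]])

```text
time: 9.65
ee_pos: [0.5818, 0.2612, 0.0792]
eef_rot: [0.997, -0.079, 0.0, -0.0]
ft_force: [1.1, 0.5, 10.8]
opening: 0.0425
finger_force: 4.7
```

Emit:
drive_tool(steps=[[0,0,0,-0.06,0,0,0],[0,0,0,-0.03,0,0,0],[0,0,0,0,0,0,0],[0,0,0,0,0,0,0]])

```text
time: 9.98
ee_pos: [0.5719, 0.263, 0.0801]
eef_rot: [0.997, -0.079, 0.001, -0.0]
ft_force: [0.4, -1.3, 12.5]
opening: 0.0428
finger_force: 5.3
```

```bash
python3 - <<'E'
from h import *
im=robot.grab_frame('scene')
b=im[180:350,180:480,::-1]
cv2.imwrite('pics/c4.png',cv2.resize(b,None,fx=2.6,fy=2.6,interpolation=cv2.INTER_CUBIC))
for t in['crate_1','crate_1_mouth','stamp','small_vial','spatula','tip_box']:
  print(t,[(np.round(d['position']).tolist(),round(d['conf'],2),ray('scene',*d['position'],0.035 if 'a' in t[:3] else 0)[:2].tolist()) for d in robot.pinpoint(t,'scene')])
go(0.66,0.25,0.21)
E
```

```text
crate_1 [([166.0, 278.0], 0.97, [0.8089, -0.2493]), ([253.0, 227.0], 0.93, [0.5431, -0.1939]), ([408.0, 389.0], 0.78, [0.8043, 0.3641]), ([410.0, 300.0], 0.71, [0.585, 0.2733])]
crate_1_mouth [([159.0, 244.0], 0.92, [0.7245, -0.3567]), ([277.0, 208.0], 0.79, [0.44, -0.1873])]
stamp [([162.0, 279.0], 0.75, [0.8159, -0.2544]), ([258.0, 224.0], 0.71, [0.5265, -0.1901])]
small_vial [([350.0, 330.0], 0.74, [0.7311, 0.2012])]
spatula [([433.0, 245.0], 0.49, [0.376, 0.2457])]
tip_box [([281.0, 191.0], 0.61, [0.3173, -0.2603])]
t 10.33 pos [0.5722 0.263  0.0801] yaw -9.1 n 4 row [ 0.185 -0.002 -0.27 ]
```

View pics/c4.png

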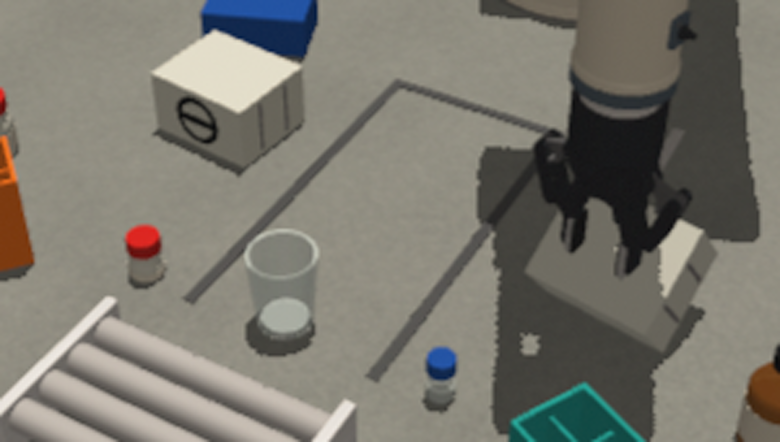

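The left crate is tilted but still leaning under the fingertips, at about (620,270) in the crop. I'll raise the tool slightly and push on.

Emit:
drive_tool(steps=[[0,0,0,-0.04,0,-0.04,0],[0,0,0,-0.06,0,-0.02,0],[0,0,0,-0.06,0,0,0],[0,0,0,-0.06,0,0,0],[0,0,0,0,0,0,0]])

```text
time: 10.75
ee_pos: [0.5431, 0.2668, 0.0854]
eef_rot: [0.997, -0.079, -0.001, 0.001]
ft_force: [-0.0, -0.3, 0.1]
opening: 0.0426
finger_force: 0.0
```

```bash
python3 - <<'E'
from h import *
im=robot.grab_frame('scene')
b=im[180:350,180:480,::-1]
cv2.imwrite('pics/c5.png',cv2.resize(b,None,fx=2.6,fy=2.6,interpolation=cv2.INTER_CUBIC))
print(robot.state()['ft_force'])
E
```

```text
[ 0.11774526  0.86484004 -0.00749941]
```

View pics/c5.png

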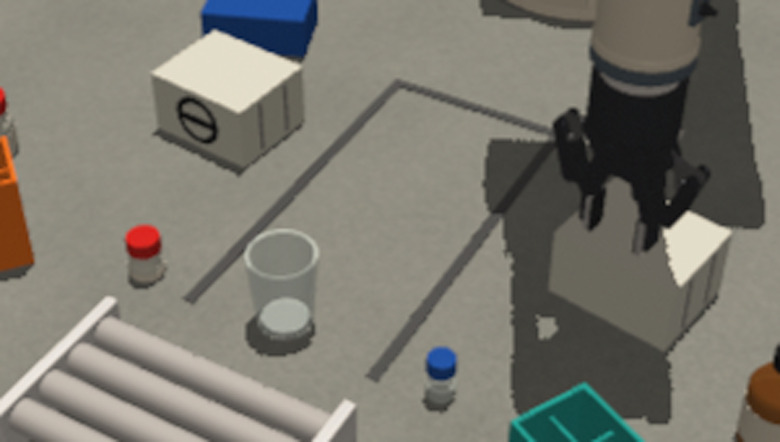

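The left crate now lies flat and bears no stamp. I raise the tool, turn it about 100° and measure the stamped crate.

Emit:
drive_tool(steps=[[0,0,0,0.05,0,-0.3,0.3],[0,0,0,0,0,-0.3,0.3],[0,0,0,0,0,-0.3,0.3],[0,0,0,0,0,-0.1,0.3],[0,0,-0.235,0,0,0,0.3]])

```text
time: 11.22
ee_pos: [0.5538, 0.2669, 0.2102]
eef_rot: [1.0, -0.019, 0.003, -0.002]
ft_force: [0.5, 0.2, -0.7]
opening: 0.0552
finger_force: 0.0
```

Emit:
drive_tool(steps=[[0,0,-0.235,0,0,0,0.3],[0,0,-0.235,0,0,0,0.3],[0,0,-0.235,0,0,0,0.3],[0,0,-0.235,0,0,0,0.3],[0,0,-0.235,0,0,0,0.3]])

```text
time: 11.63
ee_pos: [0.5514, 0.2658, 0.2055]
eef_rot: [0.957, 0.288, -0.0, 0.0]
ft_force: [0.6, 1.0, 0.9]
opening: 0.0553
finger_force: 0.0
```

Emit:
drive_tool(steps=[[0,0,-0.235,0,0,0,0.3],[0,0,-0.235,0,0,0,0.3],[0,0,-0.235,0,0,0,0.3],[0,0,-0.235,0,0,0,0.3],[0,0,-0.235,0,0,0,0.3]])

```text
time: 12.05
ee_pos: [0.5514, 0.2659, 0.2055]
eef_rot: [0.825, 0.565, -0.0, -0.0]
ft_force: [0.6, -0.5, 0.4]
opening: 0.0553
finger_force: 0.0
```

```bash
cat > m.py <<'E'
from h import *
def face(box):
    im=robot.grab_frame('top'); x0,y0,x1,y1=box
    g=cv2.cvtColor(im,cv2.COLOR_RGB2GRAY)[y0:y1,x0:x1]
    _,m=cv2.threshold(g,0,255,cv2.THRESH_OTSU)
    c=max(cv2.findContours(m,0,2)[0],key=cv2.contourArea)
    r=cv2.boxPoints(cv2.minAreaRect(c))
    P=np.array([ray('top',u+x0,v+y0,0.07)[:2] for u,v in r]); print('area',cv2.contourArea(c),P.tolist(),'mean',P.mean(0).round(4))
    e=[P[(i+1)%4]-P[i] for i in range(4)]; e=max(e,key=lambda a:a@a if abs(a[1])>abs(a[0]) else 0); e=e*np.sign(e[1]); print('yaw deg',np.degrees(np.arctan2(-e[0],e[1])))
    for t in('stamp','crate_1_mouth','crate_1'):
        for n in('scene','top'):
            if n=='scene' and t=='stamp': robot.grab_frame(n)
            print(t,n,[(round(d['conf'],2),ray(n,*d['position'],0.035)[:2].tolist()) for d in robot.pinpoint(t,n)])
E
python3 - <<'E'
from m import *
s=robot.state(); print(s['qpos'])
face((375,200,500,320))
go(0.485,-0.30,0.22)
E
```

```text
[ 4.46840657e-01  3.58595114e-01  1.68652802e+00 -2.38957946e-05
  1.09717598e+00  8.17074442e-01]
area 2663.0 [[0.43, -0.1231], [0.54, -0.1333], [0.5313, -0.2548], [0.4217, -0.2424]] mean [ 0.4808 -0.1884]
yaw deg -4.095670434813471
stamp scene [(0.94, [0.8152, -0.2593]), (0.6, [0.5275, -0.1847])]
stamp top [(0.86, [0.7745, -0.2765])]
crate_1_mouth scene [(0.85, [0.4295, -0.1858]), (0.74, [0.7261, -0.3611]), (0.62, [0.6799, -0.3344])]
crate_1_mouth top [(0.84, [0.8062, -0.302])]
crate_1 scene [(0.91, [0.553, 0.2762]), (0.89, [0.8042, 0.3576]), (0.68, [0.5518, -0.1957]), (0.6, [0.8111, -0.2427])]
crate_1 top [(0.94, [0.7683, -0.2752]), (0.92, [0.7746, 0.3265]), (0.73, [0.5354, -0.1944]), (0.61, [0.5549, 0.2686])]
t 12.45 pos [0.5516 0.266  0.206 ] yaw 68.3 n 15 row [-0.306  0.082 -0.008]
```

Emit:
drive_tool(steps=[[0,0,-0.19,0,0,0,0.3],[0,0,-0.19,0,0,0,0.3],[0,0,-0.19,0,0,0,0.3],[0,0,-0.19,0,0,0,0.3],[0,0,0,0,0,0,0.3]])

```text
time: 12.87
ee_pos: [0.5516, 0.2659, 0.2061]
eef_rot: [0.698, 0.716, 0.0, 0.0]
ft_force: [-0.2, 0.4, -1.1]
opening: 0.0553
finger_force: 0.0
```

```bash
python3 - <<'E'
from h import *
go(0.487,-0.30,0.206,15)
E
```

```text
t 12.87 pos [0.5516 0.2659 0.2061] yaw 91.4 n 15 row [-0.313 -0.044  0.   ]
```

Emit:
drive_tool(steps=[[0,0,0,-0.313,-0.044,0,0.3],[0,0,0,-0.313,-0.044,0,0.3],[0,0,0,-0.313,-0.044,0,0.3],[0,0,0,-0.313,-0.044,0,0.3],[0,0,0,-0.313,-0.044,0,0.3]])

```text
time: 13.28
ee_pos: [0.5287, 0.0762, 0.2062]
eef_rot: [0.701, 0.713, 0.0, 0.0]
ft_force: [1.7, 0.8, 0.0]
opening: 0.0553
finger_force: 0.0
```

Emit:
drive_tool(steps=[[0,0,0,-0.313,-0.044,0,0.3],[0,0,0,-0.313,-0.044,0,0.3],[0,0,0,-0.313,-0.044,0,0.3],[0,0,0,-0.313,-0.044,0,0.3],[0,0,0,-0.313,-0.044,0,0.3]])

```text
time: 13.7
ee_pos: [0.5064, -0.1125, 0.2063]
eef_rot: [0.701, 0.713, 0.0, 0.0]
ft_force: [1.5, 0.2, -0.5]
opening: 0.0551
finger_force: 0.0
```

Emit:
drive_tool(steps=[[0,0,0,-0.313,-0.044,0,0.3],[0,0,0,-0.313,-0.044,0,0.3],[0,0,0,-0.313,-0.044,0,0.3],[0,0,0,-0.313,-0.044,0,0.3],[0,0,0,-0.313,-0.044,0,0.3]])

```text
time: 14.12
ee_pos: [0.484, -0.301, 0.2063]
eef_rot: [0.701, 0.713, 0.0, 0.0]
ft_force: [0.8, -0.8, -0.7]
opening: 0.0557
finger_force: 0.0
```

```bash
python3 - <<'E'
from h import *
go(0.487,-0.295,0.026,5)
E
```

```text
t 14.12 pos [ 0.484  -0.301   0.2063] yaw 91.0 n 5 row [0.01  0.005 0.301]
```

Emit:
drive_tool(steps=[[0,0,0,0,0.005,0.3,0.3],[0,0,0,0,0.005,0.3,0.3],[0,0,0,0,0.005,0.3,0.3],[0,0,0,0,0.005,0.3,0.3],[0,0,0,0,0,0.29,0.3]])

```text
time: 14.53
ee_pos: [0.4869, -0.2992, 0.0258]
eef_rot: [0.701, 0.713, 0.0, 0.0]
ft_force: [0.6, -0.6, 0.8]
opening: 0.0558
finger_force: 0.0
```

Emit:
drive_tool(steps=[[0,0,0,0.05,0,0,0.3],[0,0,0,0.1,0,0,0.3],[0,0,0,0.1,0,0,0.3],[0,0,0,0.08,0,0,0.3],[0,0,0,0.08,0,0,0.3]])

```text
time: 14.95
ee_pos: [0.4874, -0.2492, 0.0296]
eef_rot: [0.699, 0.715, 0.001, 0.002]
ft_force: [0.9, -1.7, 0.9]
opening: 0.0558
finger_force: 0.9
```

Emit:
drive_tool(steps=[[0,0,0,0.1,0,0,0.3],[0,0,0,0.1,0,0,0.3],[0,0,0,0.1,0,0,0.3],[0,0,0,0.1,0,0,0.3],[0,0,0,0.1,0,0,0.3]])

```text
time: 15.37
ee_pos: [0.4846, -0.1886, 0.0275]
eef_rot: [0.699, 0.715, 0.0, 0.0]
ft_force: [0.1, -2.5, 1.8]
opening: 0.0553
finger_force: 1.3
```

Emit:
drive_tool(steps=[[0,0,0,0.1,0,0,0.3],[0,0,0,0.1,0,0,0.3],[0,0,0,0.1,0,0,0.3],[0,0,0,0.1,0,0,0.3],[0,0,0,0.1,0,0,0.3]])

```text
time: 15.78
ee_pos: [0.4832, -0.1287, 0.0273]
eef_rot: [0.699, 0.715, -0.0, -0.0]
ft_force: [1.1, -2.9, 3.1]
opening: 0.0558
finger_force: 1.5
```

Emit:
drive_tool(steps=[[0,0,0,0.1,0,0,0.3],[0,0,0,0.1,0,0,0.3],[0,0,0,0.1,0,0,0.3],[0,0,0,0.1,0,0,0.3],[0,0,0,0,0,0,0.3]])

```text
time: 16.2
ee_pos: [0.4816, -0.0796, 0.0271]
eef_rot: [0.699, 0.715, -0.0, -0.001]
ft_force: [-0.9, 0.4, -0.2]
opening: 0.0555
finger_force: 0.0
```

```bash
python3 - <<'E'
from m import *
face((275,185,400,340))
go(0.487,-0.045,0.026,5)
im=robot.grab_frame('top')
cv2.imwrite('pics/t6.png',im[100:400,150:550,::-1])
E
```

```text
area 7831.5 [[0.6552, 0.1226], [0.6703, -0.1259], [0.4493, -0.1335], [0.4346, 0.1059]] mean [ 0.5524 -0.0077]
yaw deg 3.4772788552756144
stamp scene [(0.94, [0.5178, -0.0044]), (0.73, [0.8126, -0.2528])]
stamp top [(0.96, [0.7656, -0.2741])]
crate_1_mouth scene [(0.89, [0.4252, -0.0081]), (0.56, [0.718, -0.3561])]
crate_1_mouth top [(0.91, [0.417, -0.0078])]
crate_1 scene [(0.95, [0.8062, 0.3629]), (0.78, [0.8096, -0.2484]), (0.77, [0.5527, 0.2768]), (0.65, [0.5296, -0.0174]), (0.17, [0.6831, -0.33])]
crate_1 top [(0.72, [0.765, -0.2803]), (0.7, [0.7655, 0.3363]), (0.66, [0.554, 0.2645]), (0.63, [0.5192, -0.0069])]
t 16.6 pos [ 0.4822 -0.0822  0.0272] yaw 91.2 n 5 row [0.062 0.009 0.002]
```

View pics/t6.png

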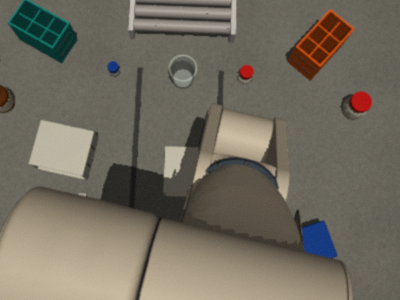

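The top view shows the crate inside the lane, partly hidden by the arm and about 33 mm short of the centre line. I'll push it the rest of the way.

Emit:
drive_tool(steps=[[0,0,0,0.055,0,0,0.3],[0,0,0,0.055,0,0,0.3],[0,0,0,0.055,0,0,0.3],[0,0,0,0.055,0,0,0.3],[0,0,0,0.055,0,0,0.3]])

```text
time: 17.07
ee_pos: [0.4815, -0.048, 0.0273]
eef_rot: [0.699, 0.715, 0.0, 0.0]
ft_force: [0.6, -0.9, -1.0]
opening: 0.0553
finger_force: 0.8
```

Emit:
drive_tool(steps=[[0,0,0,0,0,0,0.3],[0,0,0,-0.2,0,0,0.3],[0,0,0,-0.34,0,0,0.3],[0,0,0,-0.34,0,0,0.3],[0,0,0,0,0,-0.34,0.3]])

```text
time: 17.48
ee_pos: [0.4798, -0.1579, 0.0616]
eef_rot: [0.7, 0.714, -0.003, -0.005]
ft_force: [-0.5, 1.1, -0.6]
opening: 0.0554
finger_force: 0.0
```

Emit:
drive_tool(steps=[[0,0,0,0,0,-0.34,0.3],[0,0,0,0,0,-0.34,0.3],[0,0,0,-0.34,0,-0.0,0.3],[0,0,0,-0.34,0,0,0.3],[0,0,0,0,0,0,0.3]])

```text
time: 17.9
ee_pos: [0.487, -0.2414, 0.1514]
eef_rot: [0.7, 0.714, 0.0, 0.003]
ft_force: [0.1, -0.5, 0.5]
opening: 0.0553
finger_force: 0.0
```

Emit:
drive_tool(steps=[[0,0,0,-0.34,0,0,0.3],[0,0,0,-0.34,0,0,0.3],[0,0,0,-0.34,0,0,0.3],[0,0,0,0,0,0,0.3],[0,0,0,0,0,0,0.3]])

```text
time: 18.32
ee_pos: [0.4879, -0.36, 0.1492]
eef_rot: [0.7, 0.714, 0.0, -0.0]
ft_force: [-0.3, 0.8, -0.3]
opening: 0.0557
finger_force: 0.0
```

```bash
python3 - <<'E'
from m import *
face((292,195,364,330))
for t in ['amber_bottle','white_jar','small_vial','small_jar','beaker','tip_box','spatula']:
    print(t,[(round(d['conf'],2),ray('top',*d['position'])[:2].tolist()) for d in robot.pinpoint(t,'top')][:2])
im=robot.grab_frame('top')
cv2.imwrite('pics/t7.png',im[100:400,150:550,::-1])
E
```

```text
area 1544.0 [[0.4211, 0.0819], [0.5214, 0.0859], [0.5249, -0.0377], [0.4246, -0.0396]] mean [0.473  0.0226]
yaw deg 1.622019851154047
stamp scene [(0.89, [0.8181, -0.2548])]
stamp top [(0.62, [0.7649, -0.2799]), (0.52, [0.329, 0.2284])]
crate_1_mouth scene [(0.61, [0.7356, -0.3502]), (0.48, [0.5598, 0.2742])]
crate_1_mouth top [(0.87, [0.4175, 0.0223]), (0.56, [0.8153, -0.3094])]
crate_1 scene [(0.89, [0.5282, 0.0168]), (0.82, [0.7998, -0.2552]), (0.73, [0.8134, 0.3598]), (0.55, [0.55, 0.271])]
crate_1 top [(0.87, [0.5616, 0.2695]), (0.87, [0.7592, 0.3384]), (0.59, [0.7718, -0.2752]), (0.57, [0.52, 0.0217])]
amber_bottle [(0.91, [0.6108, 0.4393])]
white_jar [(0.97, [0.6508, -0.3778])]
small_vial [(0.73, [0.7089, 0.1731])]
small_jar [(0.72, [0.7092, -0.1171]), (0.66, [0.5286, 0.0229])]
beaker [(0.6, [0.7014, 0.027])]
tip_box [(0.69, [0.3289, -0.2571])]
spatula [(0.56, [0.3303, 0.2309])]
```

View pics/t7.png

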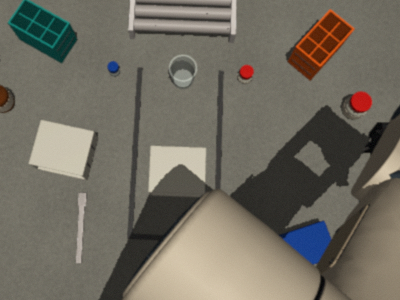

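The stamped crate lies squarely between the lines, around (178,168) in the crop and within about 5 mm of the centre line. The other crate lies outside the lane at (63,150), and the bystanders haven't moved.

```bash
python3 -c "
from workcell import robot
print(robot.sign_off())"
```

```text
the job is handed in; nothing more can be done
None
```

Both crates are tipped onto their near sides, the stamped one lies about 5 mm off the lane's centre line, the other lies well outside the lane with no bystander measurably moved, and the job is handed in (no verdict was returned).

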